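# Nest three test-cell pans on one hook

## Task

Hang the three steel pans nested on the one hook, largest first, then the medium, then the small, each with its sleeve over the bar and its open side towards the hook's tip. Slide the large pan back until it has itself pushed the plate on the hook fully in before you bring the next, then push each following pan back until its sleeve butts against the one behind; push by feel, never harder than 25 N. Leave all three hanging freely on the bar behind the upturned tip, and do not disturb the carrier, the fuses and the boot.

Things in the scene. Friction and masses are not known exactly. Their poses are not given: they have to be found in the camera images.
- hook_bar (a point): Root of the hook: the point on the axis of its round bar where it leaves the upright of the grey stand, 170 mm above the bench. The bar, 10 mm thick, runs level from here along this frame's -x (roughly towards the robot) for 132 mm, then rises to the tip. y across the bar, z up. The upright (x+ side) ends 6 mm above the bar's axis.
- hook_tip (a point): Centre of the round end (10 mm thick) of the upturned tip of the bar, 140 mm from the root along -x and 6 mm above the bar's axis; so the tip's top is 11 mm above the bar's axis and it reaches 145 mm from the root.
- hook: The whole fixed stand with bar, collar and push plate; origin on the bench straight below the root of the hook, same axes. Its base plate under the bar is 160 x 130 x 12 mm high.
- plate (a joint): Travel of the push plate (m): 0 as found, 0.006 hard end. An upright aluminium plate across the bar, 32 mm wide, from 8 mm above to 19 below the bar's axis, on a collar clamped on the bar. A sleeve pushes it towards the upright; it yields at about 6 N and stays where left. The collar's place is not measured: the untouched plate's face is 18 to 42 mm from the root; find it by feel.
- pan_large_grip (a point): Centre of the black upright grip of the large pan: 14 mm along pan x, 12 along pan y, 42 high, standing on the sleeve. Pan axes: x from its open front to its closed back, y across, z up. The pan stands on the bench on its lower wall, grip up, this point 151 mm above its underside.
- pan_large_eye (a point): Centre of the large pan's sleeve (eye), 36 mm straight below the grip's centre: a rectangular tube along pan x, 26 mm long, outside 23 wide and 30 high, bore 15 wide and 22 high; the grip's foot is 15 mm above this point. The pan below reaches from 27 mm on the x- side to 17 mm on the x+ side of this point.
- pan_large: The large steel pan, open at its x- side, 120 mm wide (y), 93 high, 44 deep (x), walls 3 mm, with a sleeve and a black grip above. Origin at the centre of its underside, 115 mm below the sleeve's centre and 5 mm on its x- side; its top wall is 22 mm below the sleeve's centre.
- pan_medium_grip (a point): Centre of the black upright grip of the medium pan: 14 mm along pan x, 12 along pan y, 42 high, standing on the sleeve. Pan axes: x from its open front to its closed back, y across, z up. The pan stands on the bench on its lower wall, grip up, this point 141 mm above its underside.
- pan_medium_eye (a point): Centre of the medium pan's sleeve (eye), 36 mm straight below the grip's centre: a rectangular tube along pan x, 26 mm long, outside 23 wide and 30 high, bore 15 wide and 22 high; the grip's foot is 15 mm above this point. The pan below reaches from 27 mm on the x- side to 17 mm on the x+ side of this point.
- pan_medium: The medium steel pan, open at its x- side, 100 mm wide (y), 74 high, 44 deep (x), walls 3 mm, with a sleeve and a black grip above. Origin at the centre of its underside, 105 mm below the sleeve's centre and 5 mm on its x- side; its top wall is 31 mm below the sleeve's centre.
- pan_small_grip (a point): Centre of the black upright grip of the small pan: 14 mm along pan x, 12 along pan y, 42 high, standing on the sleeve. Pan axes: x from its open front to its closed back, y across, z up. The pan stands on the bench on its lower wall, grip up, this point 131 mm above its underside.
- pan_small_eye (a point): Centre of the small pan's sleeve (eye), 36 mm straight below the grip's centre: a rectangular tube along pan x, 26 mm long, outside 23 wide and 30 high, bore 15 wide and 22 high; the grip's foot is 15 mm above this point. The pan below reaches from 27 mm on the x- side to 17 mm on the x+ side of this point.
- pan_small: The small steel pan, open at its x- side, 80 mm wide (y), 55 high, 44 deep (x), walls 3 mm, with a sleeve and a black grip above. Origin at the centre of its underside, 95 mm below the sleeve's centre and 5 mm on its x- side; its top wall is 40 mm below the sleeve's centre.
- carrier: Bystander: orange open fuse holder carrier, 75 x 45 x 30 mm high, origin under its centre.
- fuse_a: Bystander: silver-capped ceramic fuse standing upright, 21 mm thick, 50 high, origin under its centre.
- fuse_b: Bystander: the second fuse, the same.
- boot: Bystander: black rubber boot, a cone-like cap 36 mm wide and 36 high, origin under its centre.
There are look-alikes about, which are no part of the job. Leave any pink look-alike of the pan_large alone.

How it is judged:
By the outcome, as a careful person would: the job done as asked, in the order asked, and still so for the second after the job is handed in, with the robot touching nothing.
It also fails if it takes over 72 s, if anything falls off the work surface, if the arm or the gripper's body presses on something with over 40 N, if the wrist force passes 120 N, or if a joint passes its speed limit or range.

## Robot

A 6-joint arm with a two-finger parallel gripper is mounted at the origin on the work surface. World frame = base frame: x ahead of the robot, y to its left, z up, the work surface at z = 0. Lengths are in m, angles in rad, forces in N, time in s.
With the tool pointing down it reaches from about 0.325 to 0.925 m from the base axis. Payload 3.1 kg.
Tool frame: the origin (TCP) lies at the very end of the fingers, on their centre line; the grasp point (between the pads) lies 19 mm behind it; z points along the fingers, y is the line along which they close (so a half turn about z gives the same grasp; the last joint's range is limited). The gripper opens to 85 mm and grips with 20 to 120 N. Pads are 22 mm wide; open, the fingers measure 114 mm over their backs; the gripper's body (76 mm by 85 mm) begins 54 mm behind the grasp point. The pads swing forward as they close: fully open they stand 13 mm farther back than shut.
Start: joints at [-1.379, 0.217, 1.613, -0, 1.311, -0.112], TCP at [0.187, -0.596, 0.231] pointing down, gripper open.
Joint ranges: [-2.75, 2.75], [-0.78, 2.1], [0.31, 2.55], [-1.13, 4.27], [0.13, 2.63], [-2.58, 2.58]. Speed limits (rad/s): [2.79, 2.79, 3.14, 3.14, 3.14, 3.14].

## Interface

Orientations are given as a unit quaternion [w, x, y, z].
In Python, from rig import env, imaging, sign_off gives the robot as it stands.
- The arm moves only by the shell command python3 -m creep 'ROWS' [OPENING] [FORCE]. ROWS is JSON, one flat list of numbers, 6 for each row, row after row: the shift along the world's x, y, z in m, then the turn, a rotation vector about the world's x, y, z in rad. A call has 1 to 10 rows; each row shifts and turns the commanded pose from where the row before left it; what a row does not reach is not made up. A row lasts 1/10 s, in which the tool goes at most 50 mm and 8.59 degrees, less where a joint would pass 70% of its speed; a pose out of reach is approached as far as the arm can. A call is refused whole if a number of a shift passes 0.05 or a number of a turn 0.15, either way. A call with a gripper value outside its range is refused whole. OPENING is the opening, from 0 (shut) to 1 (fully open), set as the call begins (- or left out, the last holds). The fingers move at their own pace and stop on an object; FORCE is the grip in N (left out, the last holds). Time passes only in rows, so rows that do not move let the fingers close. It gives the time, the measured TCP pose, the force, the opening and the grip force at its end, in the units of the state.
- env.sense(): the state, without advancing time (a new reading comes with each control period).
- imaging.camera(name): name is "side" or "top" or "wrist"; returns the picture (480x640x3 uint8, red, green, blue); there is no depth.
- imaging.calibration(name): a dict with "fx", "fy", "cx", "cy" (pixels), "extrinsics" (4x4, takes a point from camera to world coordinates). Camera axes: x right, y down, z forward; pixel columns grow to the right and rows downward; lengths in m; the calibration is good to about 2 mm. A picture is of the moment at which its call begins: read the wrist's pose just before it. calibration takes no time and is no camera call; for the wrist camera it gives the pose at the moment of the call.
- sign_off(): hands the job in; it is judged then, once.
The state is a dict: "time_s": time; "joint_pos": joint angles; "qd": joint speeds; "joint_efforts": joint torques, N m; "ee_pos": TCP position; "orientation": TCP orientation; "force": force on the tool from outside, world axes, zero at the start; "moment": the same for the moment, N m; "grip_width": opening from 0.0 (shut) to 1.0 (fully open); "finger_force": force on a finger pad.
Only numpy, scipy, OpenCV 4.12 (cv2) and the standard library are available. Lean on these libraries where they do the work, as an engineer would, in place of code of your own. Each camera call takes 0.05 s, during which the arm holds its last target. There are 200 camera calls.

## Working session

There is one attempt and no reset: what is moved stays moved. The work goes in short steps, Python scripts to look and compute and a shell command to move; the robot and the scene stay as the last step left them, time stands still between calls to the robot, and variables do not carry over. Pictures are saved under pics/ and viewed, at most 11 in all, crops included, and the job is handed in when it is done.

```bash
ls; mkdir -p pics
python3 - <<'E'
from rig import env, imaging
import cv2
for n in ("top","side"):
    c=imaging.calibration(n); print(n,c)
    cv2.imwrite(f"pics/{n}0.png",imaging.camera(n)[:,:,::-1])
s=env.sense();print(s)
E
```

```text
pics
top {'fx': 468.1912078596479, 'fy': 468.1912078596479, 'cx': 316.512875033132, 'cy': 235.46413326655133, 'extrinsics': array([[ 0.02431269, -0.98843956,  0.14965337,  0.36799185],
       [-0.99964902, -0.02561314, -0.00676826,  0.01663471],
       [ 0.01052311, -0.14943629, -0.98871536,  1.26950733],
       [ 0.        ,  0.        ,  0.        ,  1.        ]])}
side {'fx': 578.0726156745392, 'fy': 578.0726156745392, 'cx': 324.62047660195424, 'cy': 240.84531795296903, 'extrinsics': array([[-0.82728148, -0.33774946,  0.44892166,  0.0267896 ],
       [-0.56166006,  0.48022339, -0.67373843,  0.71356574],
       [ 0.01197211, -0.80951269, -0.5869803 ,  0.75619388],
       [ 0.        ,  0.        ,  0.        ,  1.        ]])}
{'time_s': 0.1, 'joint_pos': array([-1.37923116e+00,  2.17702829e-01,  1.61483800e+00,  5.10794604e-06,
        1.31132412e+00, -1.12170749e-01]), 'qd': array([-0.00109723, -0.00114787, -0.0034804 ,  0.00022317,  0.00230542,
        0.00022021]), 'joint_efforts': array([-9.35266071e-04, -3.98075080e+01, -3.04969883e+01, -1.32908581e-04,
        4.21992459e-03, -1.45127831e-05]), 'ee_pos': array([ 0.18682167, -0.59561612,  0.23005032]), 'orientation': array([-1.13534954e-03,  9.88489671e-01,  1.51284103e-01, -4.26242160e-05]), 'force': array([ 0.24628723,  0.08230945, -0.16777972]), 'moment': array([-0.0286735 ,  0.02569383, -0.03935914]), 'finger_force': 0.0, 'grip_width': 0.9975216017020941}
```

View pics/top0.png

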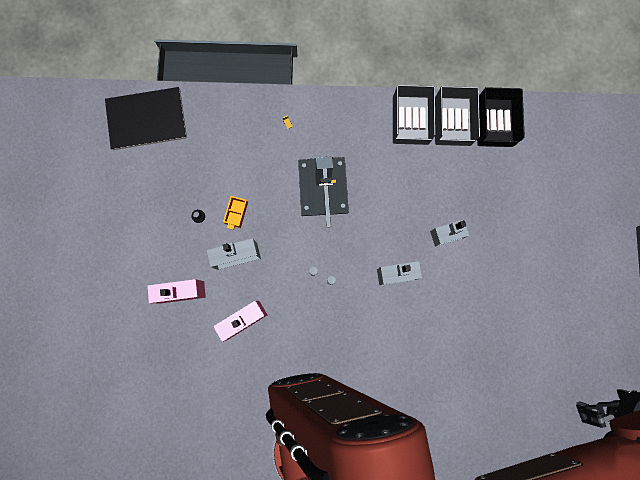

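View pics/side0.png

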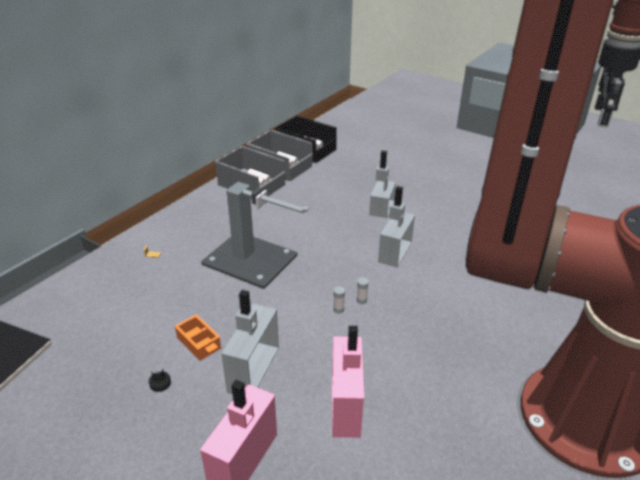

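The top view shows the steel large pan at (233,253), with two pink look-alikes at (175,291) and (240,321). The medium pan is at (400,272) and the small one at (451,231). The hook runs from its upright at (324,163) to its tip at (328,225). The fuses are at (313,271) and (331,281), the carrier at (235,212) and the boot at (198,216). In the side view the grips of the steel pans are at (245,302), (398,197) and (383,160), and their open sides face the robot. I choose the grey pan at (233,253) as the large one.

Run:
```python
import cv2,numpy as np
a=cv2.imread("pics/top0.png");b=cv2.imread("pics/side0.png")
def c(im,x,y,w,h,s):return cv2.resize(im[y:y+h,x:x+w],None,fx=s,fy=s,interpolation=cv2.INTER_CUBIC)
o=np.zeros((600,800,3),np.uint8)
def put(i,x,y):o[y:y+i.shape[0],x:x+i.shape[1]]=i
put(c(a,200,230,66,50,6),0,0)      # large top
put(c(a,370,215,100,75,4),400,0)   # med+small top
put(c(a,295,150,60,80,3),0,300)
put(c(b,215,285,70,110,2.5),185,300)
put(c(b,365,145,55,125,2.4),365,300)
put(c(b,225,175,100,100,3),500,300)
cv2.imwrite("pics/crop1.png",o)
```

```text
(no output)
```

View pics/crop1.png

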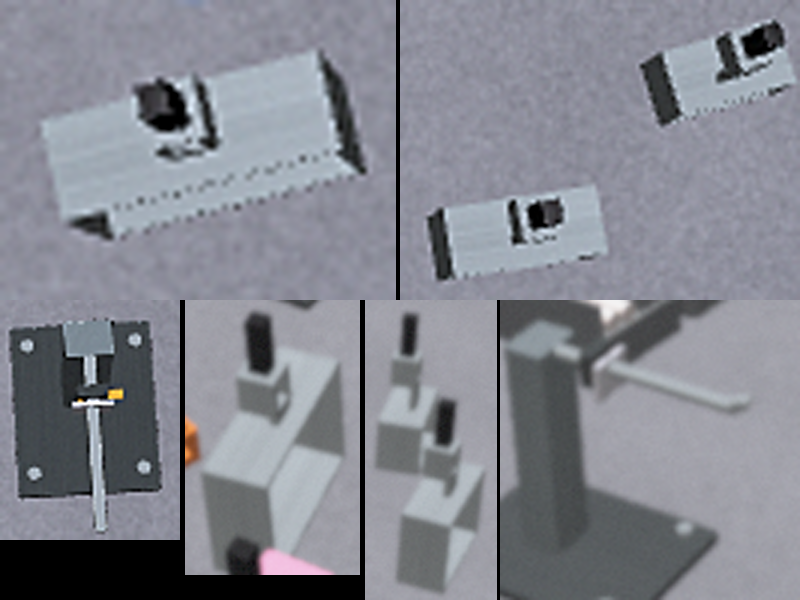

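The close crop confirms the choice: the large pan is plain steel, with its closed back up in the picture and its open front towards the robot. The plate's white face shows at about (326,184) in the top view. Next I work out rough positions.

```bash
cat > h.py <<'E'
import numpy as np, cv2
from rig import env, imaging
def ray(c,u,v):
    E=c["extrinsics"];d=E[:3,:3]@np.array([(u-c["cx"])/c["fx"],(v-c["cy"])/c["fy"],1]);return E[:3,3],d
def atz(c,u,v,z):
    o,d=ray(c,u,v);return o+d*(z-o[2])/d[2]
def proj(c,P):
    E=c["extrinsics"];q=(np.atleast_2d(P)-E[:3,3])@E[:3,:3];return np.c_[c["fx"]*q[:,0]/q[:,2]+c["cx"],c["fy"]*q[:,1]/q[:,2]+c["cy"]]
E
python3 - <<'E'
from h import *
t=imaging.calibration("top");s=imaging.calibration("side");w=imaging.calibration("wrist")
p=lambda *a:print(a[0],np.round(atz(t,*a[1:]),4))
p("L topface",225.3,245.7,.172);p("M",436.5-30+0,268.5,.162) if 0 else None
# crop->px
C=lambda x,y,ox,oy,k:(ox+x/k,oy+y/k)
p("Lgrip",*C(155,93,200,230,6),.172)
a=C(42,122,200,230,6);b=C(322,52,200,230,6)
A,B=atz(t,*a,.093),atz(t,*b,.093);print("L back edge",A,B,np.degrees(np.arctan2((A-B)[0],-(A-B)[1])),np.linalg.norm(A-B))
p("Mgrip",*C(150,212,370,215,4),.162)
A,B=atz(t,*C(43,210,370,215,4),.074),atz(t,*C(195,186,370,215,4),.074);print("M",A,B,np.linalg.norm(A-B),np.degrees(np.arctan2((A-B)[0],-(A-B)[1])))
p("Sgrip",*C(368,38,370,215,4),.152)
A,B=atz(t,*C(262,52,370,215,4),.055),atz(t,*C(375,18,370,215,4),.055);print("S",A,B,np.linalg.norm(A-B))
r=atz(t,*C(92,55,295,150,3),.175);e=atz(t,*C(100,228,295,150,3),.181);print("bar",r,e,e-r,np.degrees(np.arctan2((r-e)[1],(r-e)[0])))
p("fuse",313,271,.05);p("fuse",331,281,.05);p("plate",326,184,.178)
q=env.sense();from scipy.spatial.transform import Rotation as R
Rt=R.from_quat(q["orientation"],scalar_first=True).as_matrix();print("tool",Rt.round(3))
print("cam in tool",(Rt.T@(w["extrinsics"][:3,3]-q["ee_pos"])).round(4),(Rt.T@w["extrinsics"][:3,:3]).round(3),w["fx"])
E
```

```text
L topface [0.5041 0.2236 0.172 ]
Lgrip [0.5046 0.2223 0.172 ]
L back edge [0.50097917 0.28390039 0.093     ] [0.53373282 0.16767176 0.093     ] -164.26197149428455 0.12075552416972123
Mgrip [ 0.4632 -0.2087  0.162 ]
M [ 0.47029095 -0.1579584   0.074     ] [ 0.48817125 -0.25556148  0.074     ] 0.09922734525115987 -169.6188686442333
Sgrip [ 0.5732 -0.3439  0.152 ]
S [ 0.57985178 -0.30489286  0.055     ] [ 0.60462497 -0.38014212  0.055     ] 0.07922223705160548
bar [ 0.6983015  -0.00898871  0.175     ] [ 0.55604796 -0.01814782  0.181     ] [-0.14225354 -0.00915911  0.006     ] 3.683948834603479
fuse [0.4588 0.0152 0.05  ]
fuse [ 0.434  -0.0322  0.05  ]
plate [ 0.6586 -0.0105  0.178 ]
tool [[ 0.954  0.299 -0.   ]
 [ 0.299 -0.954  0.002]
 [ 0.    -0.002 -1.   ]]
cam in tool [ 0.0734  0.0009 -0.1426] [[ 0.    -0.958 -0.286]
 [ 1.     0.     0.001]
 [-0.001 -0.286  0.958]] 397.28604585472215
```

```bash
python3 -m creep '[0.031,0.0385,0.006,0,0,-0.016,0.031,0.0385,0.006,0,0,-0.016,0.031,0.0385,0.006,0,0,-0.016,0.031,0.0385,0.006,0,0,-0.016,0.031,0.0385,0.006,0,0,-0.016,0.031,0.0385,0.006,0,0,-0.016,0.031,0.0385,0.006,0,0,-0.016,0.031,0.0385,0.006,0,0,-0.016,0.031,0.0385,0.006,0,0,-0.016,0.031,0.0385,0.006,0,0,-0.016]' 1
python3 -m creep '[0.031,0.0385,0.006,0,0,-0.016,0.031,0.0385,0.006,0,0,-0.016,0.031,0.0385,0.006,0,0,-0.016,0.031,0.0385,0.006,0,0,-0.016,0.031,0.0385,0.006,0,0,-0.016,0,0,0,0,0,0]'
```

```text
time_s: 1.1
ee_pos: [0.4976, -0.2094, 0.2911]
orientation: [-0.0, 0.997, 0.072, -0.0]
force: [0.2, -1.4, 0.6]
grip_width: 1.003
finger_force: 0.0
time_s: 1.7
ee_pos: [0.6546, -0.0136, 0.3209]
orientation: [-0.001, 0.999, 0.035, 0.001]
force: [0.8, 0.6, -0.2]
grip_width: 1.004
finger_force: 0.0
```

Run:
```python
from h import *
import pickle
w=imaging.calibration("wrist");im=imaging.camera("wrist")[:,:,::-1]
pickle.dump(w,open("w1.pkl","wb"));cv2.imwrite("pics/w1.png",im)
print(env.sense()["ee_pos"],proj(w,[[.698,-.009,.17],[.556,-.018,.176]]))
```

```text
[ 0.65292322 -0.01620274  0.32041448] [[320.64621987 168.71884421]
 [319.72578112 345.83909774]]
```

View pics/w1.png

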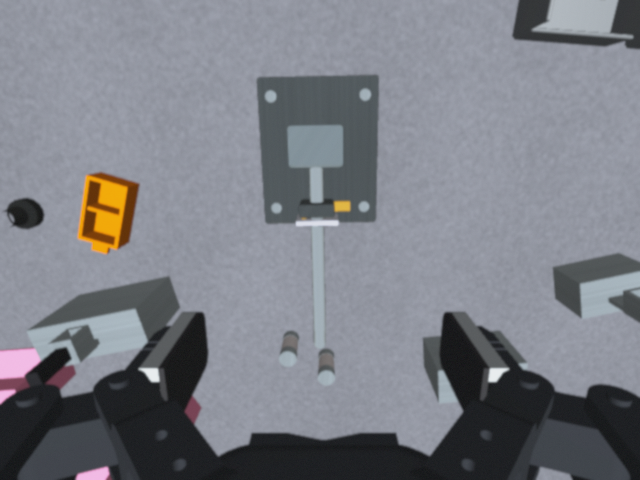

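The wrist view shows the bar from its root at about (316,167) to its tip at about (320,347), with the plate's face at row 223. Next I fit the bar line to sub-pixel accuracy in both views.

Run:
```python
from h import *
import pickle
w=pickle.load(open("w1.pkl","rb"));t=imaging.calibration("top")
def fit(im,cal,r0,r1,c0,step,half):
    g=cv2.GaussianBlur(im,(3,3),0).astype(float).sum(2)
    pts=[]
    for r in range(r0,r1,step):
        l=g[r,c0-half:c0+half+1];d=np.gradient(l)
        # bar edges = extreme gradients
        k=np.arange(len(d));
        def sub(i):
            i=min(max(i,1),len(d)-2);a,b,c=abs(d[i-1:i+2]);q=a-2*b+c;return i+(0.5*(a-c)/q if q else 0)
        e1,e2=sub(int(np.argmax(d))),sub(int(np.argmin(d)))
        pts.append((c0-half+(e1+e2)/2,r,abs(e2-e1)))
    p=np.array(pts);P=np.array([atz(cal,u,v,.170)for u,v,_ in p])
    k=np.polyfit(P[:,0],P[:,1],1);res=P[:,1]-np.polyval(k,P[:,0]);ok=abs(res)<.002;k=np.polyfit(P[ok,0],P[ok,1],1)
    print("n",ok.sum(),"wid",np.median(p[:,2]),"yaw",np.degrees(np.arctan(k[0])),"y@.56,.63,.70",np.polyval(k,[.56,.63,.70]),"rms",res[ok].std())
fit(cv2.imread("pics/w1.png"),w,232,335,319,3,12)
fit(cv2.imread("pics/top0.png"),t,192,216,327,1,6)
for u,v,z in((316,166.5,.176),(316,167,.17),(320,348.5,.176),(317,223,.178)):print("wr",atz(w,u,v,z))
for pt in ([.698,-.009,.17],):pass
print("tip end top",atz(t,328.3,227,.176))
# wrist estimates of large grip
for u,v in((52,362),):print(u,v)
```

```text
n 35 wid 9.809139784946236 yaw 4.97685281232194 y@.56,.63,.70 [-0.01729441 -0.01119869 -0.00510298] rms 3.801465495064089e-05
n 24 wid 3.6334045845123017 yaw 5.105625805198205 y@.56,.63,.70 [-0.01823466 -0.0119804  -0.00572613] rms 0.0003153957920065838
wr [ 0.69993512 -0.00559752  0.176     ]
wr [ 0.69899594 -0.00553785  0.17      ]
wr [ 0.55356282 -0.0183899   0.176     ]
wr [ 0.65915074 -0.00902739  0.178     ]
tip end top [ 0.55450658 -0.01827798  0.176     ]
52 362
```

```bash
python3 -m creep '[-0.021,0.034,-0.008,0,0,0.029,-0.021,0.034,-0.008,0,0,0.029,-0.021,0.034,-0.008,0,0,0.029,-0.021,0.034,-0.008,0,0,0.029,-0.021,0.034,-0.008,0,0,0.029,-0.021,0.034,-0.008,0,0,0.029,-0.021,0.034,-0.008,0,0,0.032,0,0,0,0,0,0,0,0,0,0,0,0]'
python3 - <<'E'
from h import *
import pickle
w=imaging.calibration("wrist");im=imaging.camera("wrist")[:,:,::-1]
pickle.dump(w,open("w2.pkl","wb"));cv2.imwrite("pics/w2.png",im)
print(env.sense()["ee_pos"],proj(w,[[.5046,.2223,.172],[.5046,.2223,.13]]))
E
```

```text
time_s: 2.65
ee_pos: [0.5041, 0.2183, 0.2647]
orientation: [0.001, 0.991, 0.135, -0.001]
force: [0.2, -0.0, -0.1]
grip_width: 1.001
finger_force: 0.0
[0.50498178 0.21785788 0.26516091] [[315.61971719 246.52778154]
 [316.61784034 229.45711922]]
```

View pics/w2.png

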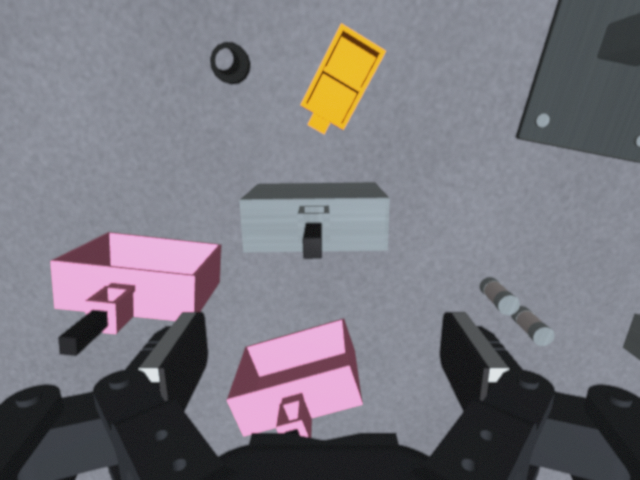

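The view shows the large pan square to the tool. The top face of its grip is centred at about (312.5,247). The pink pans are at the lower left and the fuses at the right.

Run:
```python
from h import *
import pickle
w=pickle.load(open("w2.pkl","rb"));s=env.sense()
print(atz(w,312.5,247,.172),s["ee_pos"],s["orientation"])
im=cv2.imread("pics/w2.png").astype(int).sum(2)
for r in (226,232,240,246,252):print(r,(im[r,296:330]//3).tolist())
print("col",(im[228:264,312]//3).tolist())
A,B=atz(w,241.5,198,.093),atz(w,387,197,.093);d=A-B;print(np.degrees(np.arctan2(-d[0],d[1])),np.linalg.norm(d))
```

```text
[0.50378926 0.22408163 0.172     ] [0.50498178 0.21785788 0.26516091] [ 5.43862366e-04  9.90968346e-01  1.34094894e-01 -1.41187264e-05]
226 [160, 162, 164, 165, 165, 166, 163, 154, 127, 83, 40, 26, 22, 22, 17, 20, 19, 23, 19, 22, 20, 21, 22, 27, 45, 85, 129, 155, 162, 164, 165, 164, 164, 164]
232 [159, 159, 161, 160, 161, 159, 149, 118, 75, 37, 20, 20, 23, 23, 20, 25, 21, 17, 22, 21, 26, 21, 22, 24, 44, 86, 128, 154, 160, 162, 160, 161, 161, 161]
240 [162, 162, 160, 160, 156, 142, 106, 69, 57, 57, 57, 57, 58, 58, 58, 59, 60, 60, 61, 60, 60, 61, 63, 59, 64, 91, 130, 154, 161, 161, 158, 160, 159, 161]
246 [164, 164, 163, 163, 162, 152, 122, 83, 59, 56, 57, 57, 57, 57, 56, 56, 57, 56, 58, 58, 60, 58, 59, 59, 64, 90, 130, 156, 163, 164, 163, 165, 163, 163]
252 [147, 145, 146, 147, 145, 137, 114, 81, 58, 54, 54, 52, 54, 53, 53, 55, 56, 56, 53, 54, 54, 55, 56, 56, 58, 83, 116, 139, 144, 143, 142, 142, 143, 142]
col [24, 22, 22, 23, 21, 22, 21, 21, 22, 32, 44, 56, 60, 61, 61, 59, 58, 58, 57, 55, 56, 57, 55, 55, 56, 54, 53, 52, 54, 65, 89, 120, 140, 145, 143, 140]
15.889227924338607 0.11603403878964466
```

```bash
python3 -m creep '[-0.001,0.006,-0.03,0,0,0.008,0,0,-0.035,0,0,0,0,0,-0.035,0,0,0,0,0,-0.028,0,0,0,0,0,-0.003,0,0,0,0,0,0,0,0,0]'
python3 -m creep '[0,0,0,0,0,0,0,0,0,0,0,0,0,0,0,0,0,0,0,0,0,0,0,0,0,0,0,0,0,0]' 0 60
```

```text
time_s: 3.3
ee_pos: [0.5044, 0.2237, 0.134]
orientation: [0.0, 0.991, 0.137, -0.001]
force: [0.1, -0.1, -0.3]
grip_width: 0.998
finger_force: 0.0
time_s: 3.8
ee_pos: [0.5042, 0.2253, 0.1349]
orientation: [-0.0, 0.99, 0.139, 0.0]
force: [-0.7, 1.9, 1.8]
grip_width: 0.142
finger_force: 2.0
```

```bash
python3 -m creep '[0,0,0,0,0,0,0,0,0,0,0,0,0,0,0.01,0,0,0,0,0,0.03,0,0,0,0,0,0.03,0,0,0,0,0,0.03,0,0,0,0,0,0,0,0,0,0,0,0,0,0,0]'
```

```text
time_s: 4.6
ee_pos: [0.5039, 0.2249, 0.2343]
orientation: [0.0, 0.99, 0.138, 0.0]
force: [-0.2, 0.1, -3.4]
grip_width: 0.129
finger_force: 58.7
```

```bash
python3 -m creep '[-0.001,-0.041,0,0,0,-0.0315,-0.001,-0.041,0,0,0,-0.0315,-0.001,-0.041,0,0,0,-0.0315,-0.001,-0.041,0,0,0,-0.0315,-0.001,-0.041,-0.01,0,0,-0.0315,-0.001,-0.041,-0.03,0,0,-0.0315,0,0,0,0,0,0,0,0,0,0,0,0,0,0,0,0,0,0]' 0 100
python3 - <<'E'
from h import *
import pickle
w=imaging.calibration("wrist");a=imaging.camera("wrist")[:,:,::-1]
b=imaging.camera("side")[:,:,::-1]; s=env.sense()
pickle.dump(w,open("w3.pkl","wb"));cv2.imwrite("pics/w3.png",a);cv2.imwrite("pics/s3.png",b)
sc=imaging.calibration("side")
o=np.zeros((560,800,3),np.uint8)
o[:300,:400]=cv2.resize(a,(400,300));o[300:540,400:800]=cv2.resize(b[150:270,200:400],(400,240))
t=imaging.camera("top")[:,:,::-1];cv2.imwrite("pics/t3.png",t);o[:300,420:780]=cv2.resize(t[140:240,270:390],(360,300))
o[300:540,:400]=cv2.resize(a[140:380,160:560],(400,240))
cv2.imwrite("pics/c3.png",o);print(s["ee_pos"],s["orientation"],s["force"])
E
```

```text
time_s: 5.5
ee_pos: [0.4973, -0.0195, 0.1937]
orientation: [-0.001, 0.999, 0.045, -0.001]
force: [-0.2, -0.4, -1.7]
grip_width: 0.122
finger_force: 99.1
[ 0.49830215 -0.01913212  0.19501316] [-1.10134180e-04  9.98973727e-01  4.52925490e-02  2.54841654e-04] [ 0.96249755 -0.79691628 -1.8253026 ]
```

View pics/c3.png

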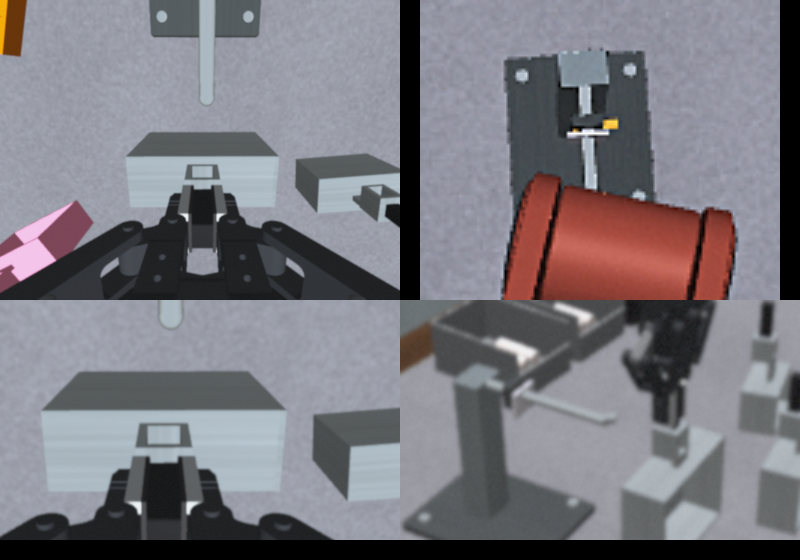

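The wrist view shows the tip just ahead of the pan, at about column 330 in the full picture. The back opening of the sleeve is near column 325, and the pan hangs straight. I measure the lateral offset.

Run:
```python
from h import *
import pickle
w=pickle.load(open("w3.pkl","rb"));im=cv2.imread("pics/w3.png");g=im.astype(int).sum(2)//3
for r in (30,70,110,150):
    l=g[r,305:360].astype(float);d=np.gradient(cv2.GaussianBlur(l.reshape(1,-1),(5,1),0)[0]);u=305+(d.argmax()+d.argmin())/2
    print(r,u,abs(d.argmax()-d.argmin()),atz(w,u,r,.17))
print("c",[g[r,328] for r in range(150,180,2)])
for r in (264,270,276,282):print(r,g[r,288:362:1].tolist())
s=env.sense();a=2*np.arctan2(s["orientation"][2],s["orientation"][1]);print("yaw",np.degrees(a),s["ee_pos"])
e=np.array([s["ee_pos"][0],s["ee_pos"][1],s["ee_pos"][2]+.0164-.036]);x=np.array([np.cos(a),np.sin(a),0])
print("eye exp",e,"proj back opening",proj(w,[e+.013*x,e+.013*x+[0,0,.015]]))
for u in (322,324,326):print(u,atz(w,u,272,e[2]))
```

```text
30 331.0 24 [ 0.6051829  -0.01344111  0.17      ]
70 331.0 22 [ 0.59137064 -0.01475851  0.17      ]
110 330.5 21 [ 0.57678274 -0.01595072  0.17      ]
150 330.0 20 [ 0.56137178 -0.01721019  0.17      ]
c [np.int64(181), np.int64(182), np.int64(182), np.int64(182), np.int64(182), np.int64(182), np.int64(180), np.int64(181), np.int64(170), np.int64(143), np.int64(154), np.int64(165), np.int64(165), np.int64(165), np.int64(162)]
264 [187, 187, 187, 187, 187, 187, 187, 187, 187, 184, 170, 138, 114, 106, 106, 105, 105, 105, 106, 109, 113, 115, 114, 114, 114, 115, 113, 113, 114, 115, 116, 116, 116, 116, 115, 114, 115, 115, 115, 115, 115, 116, 116, 117, 117, 119, 119, 118, 117, 117, 116, 112, 108, 105, 105, 105, 104, 105, 108, 126, 155, 179, 188, 189, 190, 189, 189, 188, 188, 190, 190, 190, 189, 189]
270 [188, 187, 186, 188, 187, 187, 187, 187, 185, 169, 135, 104, 92, 91, 91, 92, 92, 94, 105, 133, 164, 177, 180, 179, 179, 179, 179, 179, 179, 179, 181, 183, 183, 183, 181, 182, 180, 181, 180, 181, 183, 183, 184, 187, 187, 189, 190, 188, 187, 186, 180, 159, 122, 94, 92, 91, 91, 93, 93, 97, 118
[... 391 characters left out ...]
 185, 184, 185, 186, 186, 185, 185]
282 [190, 189, 189, 189, 189, 188, 184, 166, 130, 99, 92, 90, 90, 91, 92, 91, 90, 87, 93, 123, 159, 173, 173, 173, 172, 172, 171, 171, 171, 172, 173, 175, 177, 175, 173, 174, 173, 172, 174, 174, 176, 175, 176, 178, 180, 182, 183, 182, 180, 178, 173, 153, 115, 88, 88, 92, 90, 92, 92, 92, 91, 94, 112, 145, 178, 191, 192, 192, 192, 194, 192, 193, 192, 193]
yaw 5.203294149188141 [ 0.49844428 -0.01914737  0.19527098]
eye exp [ 0.49844428 -0.01914737  0.17567098] proj back opening [[321.0040798  269.68769233]
 [320.75201025 282.98251488]]
322 [ 0.51037254 -0.01848889  0.17567098]
324 [ 0.51044993 -0.0193472   0.17567098]
326 [ 0.51052731 -0.02020551  0.17567098]
```

```bash
cat > rel.py <<'E'
from h import *
w=imaging.calibration("wrist");im=imaging.camera("wrist")[:,:,::-1];s=env.sense()
g=cv2.GaussianBlur(im,(5,1),0).astype(int).sum(2)/3
a=2*np.arctan2(s["orientation"][2],s["orientation"][1]);print("yaw",np.degrees(a).round(2),s["ee_pos"].round(4),s["force"].round(1))
P=[]
for r in range(10,int(proj(w,[[.566,-.017,.17]])[0,1]),4):
    l=g[r,295:365];d=np.gradient(l);P.append(atz(w,295+(d.argmax()+d.argmin())/2,r,.17))
P=np.array(P);k=np.polyfit(P[:,0],P[:,1],1);res=P[:,1]-np.polyval(k,P[:,0]);ok=abs(res)<.0007;k=np.polyfit(P[ok,0],P[ok,1],1)
U=[]
for r in (270,274,278):
    l=g[r,290:360];d=np.gradient(l);m=35
    U.append((290+d[10:30].argmax()+10+290+d[40:62].argmin()+40)/2)
ez=s["ee_pos"][2]-.0196;Q=atz(w,np.mean(U),272,ez)
print("bar yaw",np.degrees(np.arctan(k[0])).round(2),ok.sum(),"bore cols",U,"sleeve back",Q.round(4),"bar y there",np.polyval(k,Q[0]).round(4),"dy needed",(np.polyval(k,Q[0])-Q[1]).round(4))
cv2.imwrite("pics/rel%d.png"%int(s["time_s"]*100),im)
E
python3 -m creep '[0.01,-0.0014,-0.002,0,0,-0.004,0.01,0.0009,0,0,0,0,0.01,0.0008,0,0,0,0,0.005,0.0005,0,0,0,0,0,0,0,0,0,0]'; python3 rel.py
```

```text
time_s: 6.15
ee_pos: [0.5341, -0.0193, 0.1929]
orientation: [0.0, 0.999, 0.043, 0.0]
force: [0.1, 0.5, -3.6]
grip_width: 0.123
finger_force: 99.1
yaw 4.88 [ 0.5334 -0.0194  0.1927] [-0.3  0.2 -2.4]
bar yaw 4.99 54 bore cols [np.float64(323.5), np.float64(323.5), np.float64(323.5)] sleeve back [ 0.5465 -0.0191  0.1731] bar y there -0.0186 dy needed 0.0006
```

```bash
python3 -m creep '[0.005,0.0008,0,0,0,0,0.005,0.0006,0,0,0,0]'; python3 -m creep '[0.005,0.0004,0,0,0,0,0.005,0.0004,0,0,0,0]';python3 -m creep '[0.005,0.0004,0,0,0,0,0.005,0.0004,0,0,0,0]'
```

```text
time_s: 6.4
ee_pos: [0.543, -0.018, 0.1927]
orientation: [-0.0, 0.999, 0.042, -0.0]
force: [0.9, 0.2, -2.7]
grip_width: 0.128
finger_force: 99.1
time_s: 6.6
ee_pos: [0.5535, -0.0172, 0.1929]
orientation: [0.0, 0.999, 0.042, 0.0]
force: [0.4, 0.1, -2.4]
grip_width: 0.125
finger_force: 99.1
time_s: 6.8
ee_pos: [0.5635, -0.0164, 0.1928]
orientation: [-0.0, 0.999, 0.042, 0.0]
force: [0.5, 0.1, -2.3]
grip_width: 0.121
finger_force: 99.1
```

```bash
python3 -m creep '[0.009,0.0008,0,0,0,0,0.009,0.0008,0,0,0,0,0.009,0.0008,0,0,0,0,0,0,-0.004,0,0,0,0,0,-0.003,0,0,0,0,0,0,0,0,0]'; python3 -m creep '[0.01,0.0009,0,0,0,0,0.01,0.0009,0,0,0,0,0.01,0.0009,0,0,0,0,0.006,0.0005,0,0,0,0,0,0,0,0,0,0]'
python3 - <<'E'
from h import *
import time
o=np.zeros((480,800,3),np.uint8)
a=imaging.camera("wrist")[:,:,::-1];b=imaging.camera("side")[:,:,::-1]
o[:480,:400]=cv2.resize(a[0:384,160:480],(400,480));o[:480,400:]=cv2.resize(b[130:330,200:367],(400,480))
cv2.imwrite("pics/c4.png",o);print(env.sense()["force"],env.sense()["ee_pos"])
E
```

```text
time_s: 7.4
ee_pos: [0.589, -0.0139, 0.1846]
orientation: [-0.0, 0.999, 0.042, -0.001]
force: [-0.5, -0.5, -2.9]
grip_width: 0.128
finger_force: 99.1
time_s: 7.9
ee_pos: [0.6272, -0.0108, 0.186]
orientation: [0.0, 0.999, 0.042, 0.0]
force: [-0.4, -0.2, -2.5]
grip_width: 0.124
finger_force: 99.1
[ 0.29119524  0.10070855 -3.02156646] [ 0.62600219 -0.0107577   0.18558731]
```

View pics/c4.png

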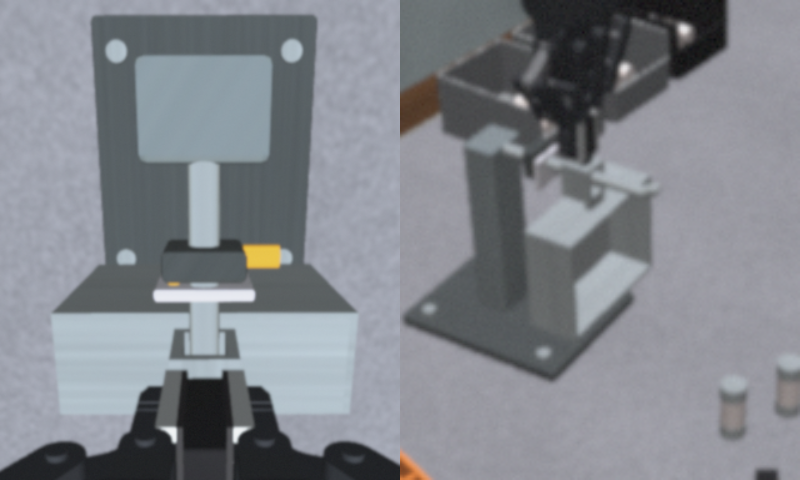

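The bar runs through the sleeve, and the plate's white face is about 20 mm ahead of it. Now I push by feel.

```bash
python3 -m creep '[0.003,0.0003,0,0,0,0,0.003,0.0003,0,0,0,0,0.003,0.0002,0,0,0,0,0.003,0.0003,0,0,0,0]'; for i in 1 2 3;do python3 -m creep '[0.001,0.0001,0,0,0,0,0.001,0.0001,0,0,0,0]'|head -4|tr '\n' ' ';echo;done
```

```text
time_s: 8.4
ee_pos: [0.6382, -0.0097, 0.1859]
orientation: [-0.0, 0.999, 0.042, 0.0]
force: [-0.1, -0.2, -2.8]
grip_width: 0.123
finger_force: 99.1
time_s: 8.6 ee_pos: [0.6401, -0.0095, 0.1858] orientation: [-0.0, 0.999, 0.042, -0.0] force: [-0.0, -0.4, -2.8] 
time_s: 8.8 ee_pos: [0.642, -0.0093, 0.1858] orientation: [0.0, 0.999, 0.042, -0.0] force: [0.5, 0.2, -3.7] 
time_s: 9.0 ee_pos: [0.6441, -0.0091, 0.1858] orientation: [-0.0, 0.999, 0.042, -0.0] force: [0.5, 0.5, -2.8]
```

```bash
python3 -m creep '[0.001,0.0001,0,0,0,0,0.001,0.0001,0,0,0,0]'|sed -n '1,4p'; python3 -m creep '[0.001,0.0001,0,0,0,0,0.001,0.0001,0,0,0,0]'|sed -n '1,4p'; python3 -m creep '[0.001,0.0001,0,0,0,0]'|sed -n '1,4p';python3 -m creep '[0.001,0.0001,0,0,0,0]'|sed -n '1,4p'
```

```text
time_s: 9.2
ee_pos: [0.6455, -0.009, 0.1858]
orientation: [0.0, 0.999, 0.042, -0.001]
force: [-3.0, -0.0, -0.7]
time_s: 9.4
ee_pos: [0.6461, -0.0089, 0.1857]
orientation: [0.0, 0.999, 0.042, -0.003]
force: [-5.8, -1.1, 2.9]
time_s: 9.5
ee_pos: [0.6469, -0.0088, 0.1857]
orientation: [0.0, 0.999, 0.042, -0.003]
force: [-6.8, -1.1, 1.9]
time_s: 9.6
ee_pos: [0.6479, -0.0088, 0.1857]
orientation: [0.0, 0.999, 0.042, -0.003]
force: [-6.5, -0.4, 0.9]
```

```bash
python3 -m creep '[0.001,0.0001,0,0,0,0,0.001,0.0001,0,0,0,0]'|sed -n '2,4p'; python3 -m creep '[0.001,0.0001,0,0,0,0,0.001,0.0001,0,0,0,0]'|sed -n '2,4p'; python3 -m creep '[0.001,0.0001,0,0,0,0]'|sed -n '2,4p'
```

```text
ee_pos: [0.6499, -0.0086, 0.1858]
orientation: [0.0, 0.999, 0.042, -0.003]
force: [-7.4, -0.5, 1.0]
ee_pos: [0.6517, -0.0084, 0.1857]
orientation: [0.0, 0.999, 0.042, -0.003]
force: [-8.6, -1.3, 3.4]
ee_pos: [0.6518, -0.0084, 0.1857]
orientation: [0.0, 0.999, 0.042, -0.004]
force: [-11.5, -1.1, 4.4]
```

```bash
python3 -m creep '[0.001,0.0001,0,0,0,0]'|sed -n '2,4p'
```

```text
ee_pos: [0.6518, -0.0084, 0.1858]
orientation: [0.0, 0.999, 0.043, -0.006]
force: [-12.1, -0.7, 5.4]
```

```bash
python3 -m creep '[0.001,0.0001,0,0,0,0,0,0,0,0,0,0]'|sed -n '2,4p'
```

```text
ee_pos: [0.6519, -0.0084, 0.1857]
orientation: [0.0, 0.999, 0.043, -0.007]
force: [-13.2, -1.3, 6.2]
```

```bash
python3 -m creep '[-0.002,-0.0002,0,0,0,0,-0.0015,-0.0001,0,0,0,0,0,0,-0.001,0,0,0,0,0,-0.001,0,0,0]'; python3 -m creep '[0,0,0,0,0,0,0,0,0,0,0,0,0,0,0,0,0,0]' 0.6;  python3 -m creep '[0,0,0.03,0,0,0,0,0,0.03,0,0,0,0,0,0.03,0,0,0,0,0,0,0,0,0]'
```

```text
time_s: 10.8
ee_pos: [0.6516, -0.0083, 0.184]
orientation: [0.0, 0.999, 0.042, -0.002]
force: [-7.0, -1.3, 5.6]
grip_width: 0.126
finger_force: 99.8
time_s: 11.1
ee_pos: [0.6546, -0.0081, 0.1846]
orientation: [0.0, 0.999, 0.042, 0.001]
force: [-0.8, 0.5, -1.0]
grip_width: 0.593
finger_force: 0.0
time_s: 11.5
ee_pos: [0.6573, -0.0084, 0.281]
orientation: [0.001, 0.999, 0.042, 0.006]
force: [1.2, -0.9, 0.8]
grip_width: 0.597
finger_force: 0.0
```

```bash
python3 -m creep '[-0.0325,-0.0335,-0.004,0,0,0.016,-0.0325,-0.0335,-0.004,0,0,0.016,-0.0325,-0.0335,-0.004,0,0,0.016,-0.0325,-0.0335,-0.004,0,0,0.016,-0.0325,-0.0335,-0.005,0,0,0.016,-0.0315,-0.0325,-0.005,0,0,0.016,0,0,0,0,0,0,0,0,0,0,0,0]' 1
cat > grip.py <<'E'
from h import *
import sys
x,y,zt=map(float,sys.argv[1:4])
w=imaging.calibration("wrist");im=imaging.camera("wrist")[:,:,::-1];s=env.sense()
cv2.imwrite("pics/g%d.png"%int(s["time_s"]*100),im)
g=im.astype(int).sum(2)/3;u,v=proj(w,[[x,y,zt]])[0];ui,vi=int(u),int(v)
m=((g[vi-40:vi+41,ui-35:ui+36]>38)&(g[vi-40:vi+41,ui-35:ui+36]<80)).astype(np.uint8)
m=cv2.morphologyEx(m,cv2.MORPH_OPEN,np.ones((9,9)))
n,l,st,ce=cv2.connectedComponentsWithStats(m);print("pred",u,v)
for i in range(1,n):
    U,V=ce[i][0]+ui-35,ce[i][1]+vi-40
    r=cv2.minAreaRect(cv2.findNonZero((l==i).astype(np.uint8)))
    print("blob",U.round(1),V.round(1),st[i],r[1:],"->",atz(w,U,V,zt).round(4))
a=2*np.arctan2(s["orientation"][2],s["orientation"][1]);print("yaw",np.degrees(a).round(2),s["ee_pos"].round(4))
E
python3 grip.py .4632 -.2087 .162
```

```text
time_s: 12.3
ee_pos: [0.459, -0.2087, 0.2473]
orientation: [-0.0, 0.996, 0.089, 0.0]
force: [0.5, -0.1, -0.4]
grip_width: 1.002
finger_force: 0.0
pred 323.2227388179917 246.36084136973273
blob 322.5 242.9 [ 26  27  18  21 376] ((20.0, 17.0), 90.0) -> [ 0.4652 -0.2079  0.162 ]
yaw 10.3 [ 0.4597 -0.2081  0.2476]
```

```bash
python3 -m creep '[0.0055,0.0005,-0.03,0,0,0.002,0,0,-0.035,0,0,0,0,0,-0.035,0,0,0,0,0,-0.02,0,0,0,0,0,-0.003,0,0,0,0,0,0,0,0,0]'
python3 -m creep '[0,0,0,0,0,0,0,0,0,0,0,0,0,0,0,0,0,0,0,0,0,0,0,0,0,0,0,0,0,0,0,0,0,0,0,0]' 0 100
```

```text
time_s: 12.95
ee_pos: [0.4657, -0.2067, 0.1245]
orientation: [-0.0, 0.996, 0.092, -0.0]
force: [-0.4, 1.0, 0.4]
grip_width: 0.998
finger_force: 0.0
time_s: 13.55
ee_pos: [0.4652, -0.2075, 0.1254]
orientation: [-0.0, 0.996, 0.091, 0.0]
force: [0.8, 1.6, 4.1]
grip_width: 0.126
finger_force: 97.8
```

```bash
python3 -m creep '[0,0,0.01,0,0,0,0,0,0.03,0,0,0,0,0,0.03,0,0,0,0.006,0.0375,0.01,0,0,-0.019,0.006,0.0375,0,0,0,-0.019,0.006,0.0375,0,0,0,-0.019,0.006,0.0375,0,0,0,-0.019,0.006,0.038,-0.012,0,0,-0.019,0,0,0,0,0,0,0,0,0,0,0,0]'
python3 rel.py
```

```text
time_s: 14.55
ee_pos: [0.4942, -0.019, 0.1921]
orientation: [0.0, 0.999, 0.045, -0.001]
force: [-1.4, -0.6, -2.3]
grip_width: 0.124
finger_force: 98.8
yaw 5.09 [ 0.4946 -0.0198  0.1925] [-0.  -0.  -2.1]
bar yaw 4.88 22 bore cols [np.float64(323.5), np.float64(323.5), np.float64(323.0)] sleeve back [ 0.5069 -0.0186  0.1729] bar y there -0.0219 dy needed -0.0033
```

```bash
python3 -m creep '[0.01,0,0,0,0,-0.003,0.01,0,0,0,0,0,0.01,0,0,0,0,0,0.007,0,0,0,0,0,0,0,0,0,0,0]'
python3 rel.py
```

```text
time_s: 15.1
ee_pos: [0.5334, -0.0201, 0.193]
orientation: [0.0, 0.999, 0.042, 0.0]
force: [0.3, 0.6, -2.0]
grip_width: 0.122
finger_force: 98.8
yaw 4.84 [ 0.5325 -0.0199  0.1927] [-0.1  0.4 -2.5]
bar yaw 4.89 20 bore cols [np.float64(323.0), np.float64(323.5), np.float64(323.0)] sleeve back [ 0.5458 -0.0198  0.1731] bar y there -0.0185 dy needed 0.0013
```

```bash
python3 -m creep '[0.005,0.0014,0,0,0,0,0.005,0.0008,0,0,0,0,0.005,0.0004,0,0,0,0]'|sed -n '2,4p'; python3 -m creep '[0.005,0.0004,0,0,0,0,0.005,0.0004,0,0,0,0]'|sed -n '2,4p'
python3 -m creep '[0.005,0.0004,0,0,0,0,0.008,0.0007,0,0,0,0,0.009,0.0008,0,0,0,0,0.009,0.0008,0,0,0,0,0,0,-0.004,0,0,0,0,0,-0.003,0,0,0,0,0,0,0,0,0]'|sed -n '2,4p'
python3 - <<'E'
from h import *
o=np.zeros((480,800,3),np.uint8)
a=imaging.camera("wrist")[:,:,::-1];b=imaging.camera("side")[:,:,::-1]
o[:480,:400]=cv2.resize(a[0:384,160:480],(400,480));o[:480,400:]=cv2.resize(b[130:330,200:367],(400,480))
cv2.imwrite("pics/c5.png",o);print(env.sense()["force"],env.sense()["ee_pos"])
E
```

```text
ee_pos: [0.5473, -0.0168, 0.1928]
orientation: [-0.0, 0.999, 0.042, 0.0]
force: [-0.1, -1.4, -3.1]
ee_pos: [0.5575, -0.0161, 0.1928]
orientation: [0.0, 0.999, 0.042, 0.0]
force: [0.3, 0.9, -1.6]
ee_pos: [0.587, -0.0134, 0.1845]
orientation: [-0.0, 0.999, 0.042, -0.001]
force: [0.7, 0.1, -2.8]
[-0.11228505 -0.55433256 -2.12476703] [ 0.58738746 -0.01349082  0.18526043]
```

View pics/c5.png

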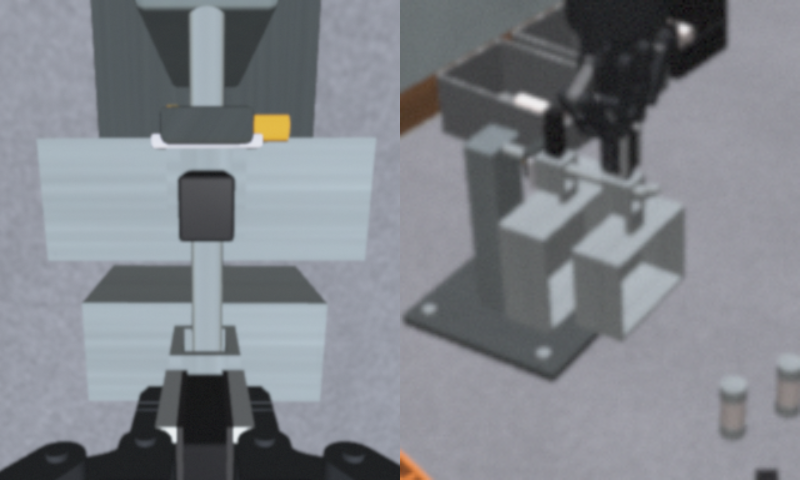

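The large pan hangs square against the plate. The medium pan is on the bar behind the tip and level, in front of the large pan's opening.

```bash
python3 -m creep '[0.006,0.0005,0,0,0,0,0.006,0.0005,0,0,0,0]'|sed -n '2,4p'; python3 -m creep '[0.006,0.0005,0,0,0,0,0.006,0.0005,0,0,0,0]'|sed -n '2,4p'; python3 -m creep '[0.004,0.0004,0,0,0,0,0.004,0.0004,0,0,0,0]'|sed -n '2,4p';python3 -m creep '[0.002,0.0002,0,0,0,0,0.001,0.0001,0,0,0,0]'|sed -n '2,4p'
```

```text
ee_pos: [0.6005, -0.0125, 0.1861]
orientation: [0.0, 0.999, 0.042, 0.0]
force: [0.7, -0.6, -2.7]
ee_pos: [0.6128, -0.0115, 0.186]
orientation: [0.0, 0.999, 0.042, 0.0]
force: [-0.6, -0.7, -3.3]
ee_pos: [0.6204, -0.0107, 0.1857]
orientation: [-0.0, 0.999, 0.042, -0.0]
force: [0.5, -0.4, -2.1]
ee_pos: [0.6231, -0.0104, 0.1857]
orientation: [-0.0, 0.999, 0.042, -0.0]
force: [-0.2, 0.3, -1.5]
```

```bash
python3 -m creep '[0.001,0.0001,0,0,0,0,0.001,0.0001,0,0,0,0]'|sed -n '2,4p'; python3 -m creep '[0.001,0.0001,0,0,0,0,0,0,0,0,0,0]'|sed -n '2,4p'; python3 -m creep '[0.001,0.0001,0,0,0,0,0,0,0,0,0,0]'|sed -n '2,4p'; python3 -m creep '[0.001,0.0001,0,0,0,0,0,0,0,0,0,0]'|sed -n '2,4p'
```

```text
ee_pos: [0.6243, -0.0102, 0.1856]
orientation: [-0.0, 0.999, 0.042, -0.001]
force: [-2.4, 0.1, -1.4]
ee_pos: [0.6244, -0.0102, 0.1856]
orientation: [0.0, 0.999, 0.043, -0.002]
force: [-5.0, -1.2, 1.1]
ee_pos: [0.6244, -0.0102, 0.1856]
orientation: [0.0, 0.999, 0.043, -0.003]
force: [-7.5, -1.0, 2.1]
ee_pos: [0.6245, -0.0102, 0.1856]
orientation: [0.0, 0.999, 0.043, -0.005]
force: [-10.9, -2.0, 2.7]
```

```bash
python3 -m creep '[-0.0015,-0.0001,0,0,0,0,-0.0015,-0.0001,0,0,0,0,0,0,-0.001,0,0,0,0,0,-0.001,0,0,0]'; python3 -m creep '[0,0,0,0,0,0,0,0,0,0,0,0,0,0,0,0,0,0]' 0.5;  python3 -m creep '[0,0,0.03,0,0,0,0,0,0.03,0,0,0,0,0,0.03,0,0,0,0,0,0,0,0,0]'
```

```text
time_s: 18.45
ee_pos: [0.6244, -0.0102, 0.1842]
orientation: [0.0, 0.999, 0.042, -0.001]
force: [-6.8, -0.7, 6.4]
grip_width: 0.126
finger_force: 100.0
time_s: 18.75
ee_pos: [0.6263, -0.0101, 0.1846]
orientation: [0.0, 0.999, 0.042, 0.002]
force: [-0.5, 0.1, -0.5]
grip_width: 0.499
finger_force: 0.0
time_s: 19.15
ee_pos: [0.6289, -0.0105, 0.2807]
orientation: [0.001, 0.999, 0.042, 0.006]
force: [0.2, -0.4, 0.5]
grip_width: 0.5
finger_force: 0.0
```

```bash
python3 -m creep '[-0.007,-0.0416,-0.005,0,0,0.029,-0.007,-0.0416,-0.005,0,0,0.029,-0.007,-0.0416,-0.005,0,0,0.029,-0.007,-0.0416,-0.005,0,0,0.029,-0.007,-0.0416,-0.006,0,0,0.029,-0.007,-0.0416,-0.006,0,0,0.029,-0.007,-0.0416,-0.006,0,0,0.029,-0.007,-0.0416,-0.006,0,0,0.029,0,0,0,0,0,0,0,0,0,0,0,0]' 1
python3 grip.py .5732 -.3439 .152; ls pics
```

```text
time_s: 20.15
ee_pos: [0.5684, -0.3437, 0.2284]
orientation: [-0.001, 0.988, 0.156, -0.0]
force: [0.3, 1.2, 0.1]
grip_width: 1.0
finger_force: 0.0
pred 324.8641753093885 250.0053790758961
blob 329.2 243.8 [ 31  23  19  22 397] ((21.0, 18.0), 90.0) -> [ 0.5775 -0.3451  0.152 ]
yaw 18.1 [ 0.5689 -0.3426  0.2289]
c3.png
c4.png
c5.png
crop1.png
g1235.png
g2020.png
rel1460.png
rel1515.png
rel620.png
s3.png
side0.png
t3.png
top0.png
w1.png
w2.png
w3.png
```

View pics/g2020.png

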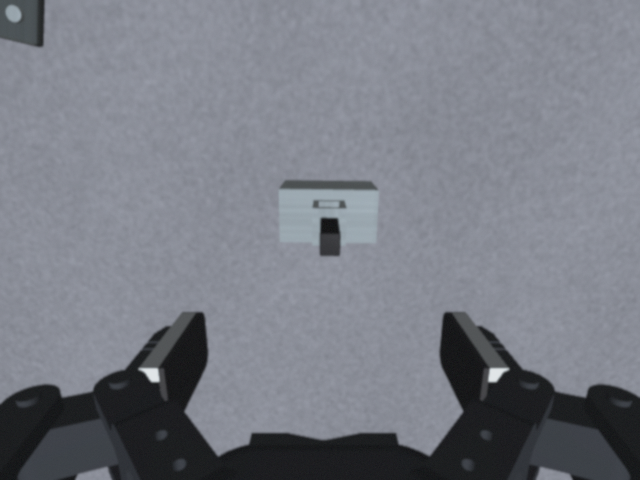

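The small pan is square to the tool, with the top of its grip at (329,244).

```bash
python3 -m creep '[0.0085,-0.002,-0.03,0,0,0,0,0,-0.035,0,0,0,0,0,-0.035,0,0,0,0,0,-0.011,0,0,0,0,0,-0.003,0,0,0,0,0,0,0,0,0]'
python3 -m creep '[0,0,0,0,0,0,0,0,0,0,0,0,0,0,0,0,0,0,0,0,0,0,0,0,0,0,0,0,0,0,0,0,0,0,0,0]' 0 100
```

```text
time_s: 20.8
ee_pos: [0.5785, -0.3446, 0.1169]
orientation: [0.001, 0.987, 0.158, 0.001]
force: [0.4, 0.5, 0.4]
grip_width: 0.996
finger_force: 0.0
time_s: 21.4
ee_pos: [0.5776, -0.3448, 0.1162]
orientation: [-0.0, 0.987, 0.158, 0.0]
force: [-0.6, 0.3, 1.9]
grip_width: 0.129
finger_force: 97.7
```

```bash
python3 -m creep '[0,0,0.01,0,0,0,0,0,0.03,0,0,0,-0.01,0.039,0.03,0,0,-0.029,-0.01,0.0405,0.02,0,0,-0.029,-0.01,0.0405,0.01,0,0,-0.029,-0.01,0.0405,0,0,0,-0.029,-0.01,0.0405,0,0,0,-0.029,-0.01,0.0405,0,0,0,-0.029,-0.01,0.0405,0,0,0,-0.029,-0.01,0.0405,-0.01,0,0,-0.029]'
python3 -m creep '[0,0,-0.012,0,0,0,0.01,0.0008,0,0,0,0,0.01,0.0008,0,0,0,0,0.01,0.0008,0,0,0,0,0.005,0.0003,0,0,0,0,0,0,0,0,0,0,0,0,0,0,0,0]'
python3 rel.py
```

```text
time_s: 22.4
ee_pos: [0.498, -0.0214, 0.2072]
orientation: [0.0, 0.999, 0.042, 0.002]
force: [1.8, 0.5, -2.1]
grip_width: 0.123
finger_force: 98.3
time_s: 23.1
ee_pos: [0.5328, -0.0204, 0.1937]
orientation: [-0.0, 0.999, 0.042, -0.0]
force: [-0.0, 0.0, -1.9]
grip_width: 0.123
finger_force: 98.6
yaw 4.83 [ 0.5325 -0.0203  0.1936] [-0.1 -0.5 -1.4]
bar yaw 0.83 11 bore cols [np.float64(323.5), np.float64(323.0), np.float64(323.0)] sleeve back [ 0.5452 -0.0201  0.174 ] bar y there -0.0163 dy needed 0.0038
```

```bash
python3 -m creep '[0.004,0.0018,0,0,0,0,0.005,0.0005,0,0,0,0,0.005,0.0004,0,0,0,0]'|sed -n '2,4p'; python3 -m creep '[0.005,0.0004,0,0,0,0,0.005,0.0004,0,0,0,0]'|sed -n '2,4p'
python3 -m creep '[0.005,0.0004,0,0,0,0,0.005,0.0004,0,0,0,0,0.005,0.0004,0,0,0,0,0.004,0.0004,0,0,0,0,0,0,-0.004,0,0,0,0,0,0,0,0,0]'|sed -n '2,4p'
```

```text
ee_pos: [0.5469, -0.0171, 0.1938]
orientation: [0.0, 0.999, 0.042, 0.0]
force: [-0.2, 0.1, -2.3]
ee_pos: [0.5571, -0.0163, 0.1937]
orientation: [0.0, 0.999, 0.042, 0.0]
force: [0.2, -0.5, -1.6]
ee_pos: [0.5757, -0.0148, 0.1892]
orientation: [0.0, 0.999, 0.042, 0.0]
force: [1.5, 0.1, -2.4]
```

```bash
python3 -m creep '[0.003,0.0003,0,0,0,0,0.003,0.0003,-0.001,0,0,0,0.001,0,-0.002,0,0,0]'|sed -n '2,4p'
python3 - <<'E'
from h import *
o=np.zeros((480,800,3),np.uint8)
a=imaging.camera("wrist")[:,:,::-1];b=imaging.camera("side")[:,:,::-1]
o[:480,:400]=cv2.resize(a[0:384,160:480],(400,480));o[:480,400:]=cv2.resize(b[130:330,200:367],(400,480))
cv2.imwrite("pics/c6.png",o);print(env.sense()["force"],env.sense()["ee_pos"])
E
```

```text
ee_pos: [0.5829, -0.0142, 0.1867]
orientation: [0.0, 0.999, 0.042, 0.0]
force: [0.1, 0.3, -3.1]
[-0.47105543  0.63092784 -2.42387267] [ 0.58232786 -0.01412873  0.18614928]
```

View pics/c6.png

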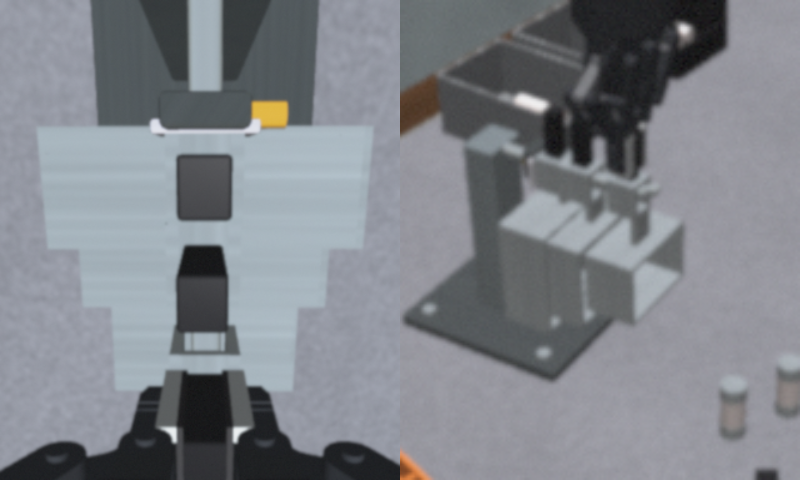

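The large and medium pans are nested and butted against the plate. The small pan is on the bar and just entering the medium one. I push on by feel.

```bash
python3 -m creep '[0.004,0.0003,0,0,0,0,0.003,0.0003,0,0,0,0]'|sed -n '2,4p'; python3 -m creep '[0.002,0.0002,0,0,0,0,0.002,0.0002,0,0,0,0]'|sed -n '2,4p'; python3 -m creep '[0.001,0.0001,0,0,0,0,0.001,0.0001,0,0,0,0]'|sed -n '2,4p'
```

```text
ee_pos: [0.5898, -0.0136, 0.1867]
orientation: [0.0, 0.999, 0.042, 0.0]
force: [-0.3, 0.1, -1.8]
ee_pos: [0.5938, -0.0132, 0.1867]
orientation: [0.0, 0.999, 0.042, 0.0]
force: [0.3, 0.3, -1.5]
ee_pos: [0.5956, -0.013, 0.1866]
orientation: [-0.0, 0.999, 0.042, -0.0]
force: [0.1, -0.2, -2.4]
```

```bash
python3 -m creep '[0.001,0.0001,0,0,0,0,0,0,0,0,0,0]'|sed -n '2,4p'; python3 -m creep '[0.001,0.0001,0,0,0,0,0,0,0,0,0,0]'|sed -n '2,4p'; python3 -m creep '[0.001,0.0001,0,0,0,0,0,0,0,0,0,0]'|sed -n '2,4p'; python3 -m creep '[0.001,0.0001,0,0,0,0,0,0,0,0,0,0]'|sed -n '2,4p'
```

```text
ee_pos: [0.5966, -0.0129, 0.1867]
orientation: [-0.0, 0.999, 0.042, 0.0]
force: [-0.2, 0.0, -1.5]
ee_pos: [0.5976, -0.0128, 0.1867]
orientation: [-0.0, 0.999, 0.042, 0.0]
force: [0.6, 0.6, -2.1]
ee_pos: [0.5984, -0.0127, 0.1866]
orientation: [-0.0, 0.999, 0.042, -0.0]
force: [-0.6, -0.2, -1.3]
ee_pos: [0.5986, -0.0127, 0.1865]
orientation: [0.0, 0.999, 0.042, -0.001]
force: [-3.4, -0.4, -0.7]
```

```bash
python3 -m creep '[0.001,0.0001,0,0,0,0,0,0,0,0,0,0]'|sed -n '2,4p'; python3 -m creep '[0.001,0.0001,0,0,0,0,0,0,0,0,0,0]'|sed -n '2,4p';python3 -m creep '[0.001,0.0001,0,0,0,0,0,0,0,0,0,0]'|sed -n '2,4p'; python3 -m creep '[-0.0015,-0.0001,0,0,0,0,-0.0015,-0.0001,0,0,0,0,0,0,-0.001,0,0,0,0,0,-0.001,0,0,0]'; python3 -m creep '[0,0,0,0,0,0,0,0,0,0,0,0,0,0,0,0,0,0]' 0.5;  python3 -m creep '[0,0,0.03,0,0,0,0,0,0.03,0,0,0,0,0,0.04,0,0,0,-0.04,0,0.02,0,0,0,-0.04,0,0,0,0,0,-0.04,-0.02,0,0,0,0,-0.03,-0.03,0,0,0,0,-0.03,-0.03,0,0,0,0,0,-0.04,0,0,0,0,0,-0.04,0,0,0,0]'
```

```text
ee_pos: [0.5987, -0.0126, 0.1866]
orientation: [0.0, 0.999, 0.043, -0.003]
force: [-6.6, -1.7, 2.5]
ee_pos: [0.5988, -0.0126, 0.1865]
orientation: [0.0, 0.999, 0.043, -0.004]
force: [-8.7, -1.3, 3.1]
ee_pos: [0.5989, -0.0126, 0.1866]
orientation: [0.0, 0.999, 0.043, -0.005]
force: [-10.9, -1.0, 6.4]
time_s: 27.05
ee_pos: [0.5987, -0.0126, 0.1851]
orientation: [0.0, 0.999, 0.042, -0.001]
force: [-7.0, -0.2, 6.8]
grip_width: 0.124
finger_force: 99.8
time_s: 27.35
ee_pos: [0.6008, -0.0125, 0.1853]
orientation: [0.0, 0.999, 0.042, 0.001]
force: [0.5, -0.8, 0.3]
grip_width: 0.498
finger_force: 0.0
time_s: 28.35
ee_pos: [0.4193, -0.1737, 0.3056]
orientation: [0.001, 0.999, 0.043, 0.002]
force: [0.1, -0.6, -0.1]
grip_width: 0.502
finger_force: 0.0
```

```bash
python3 -m creep '[0,-0.04,0,0,0,0,0,-0.04,0,0,0,0,0,-0.04,0,0,0,0,0,0,0,0,0,0]'|sed -n 1,2p
python3 - <<'E'
from h import *
o=np.zeros((480,800,3),np.uint8)
a=imaging.camera("top")[:,:,::-1];b=imaging.camera("side")[:,:,::-1]
o[:480,:400]=cv2.resize(a[140:290,210:335],(400,480));o[:480,400:]=cv2.resize(b[150:390,140:340],(400,480))
cv2.imwrite("pics/c7.png",o)
E
```

```text
time_s: 28.75
ee_pos: [0.4196, -0.2971, 0.3049]
```

View pics/c7.png

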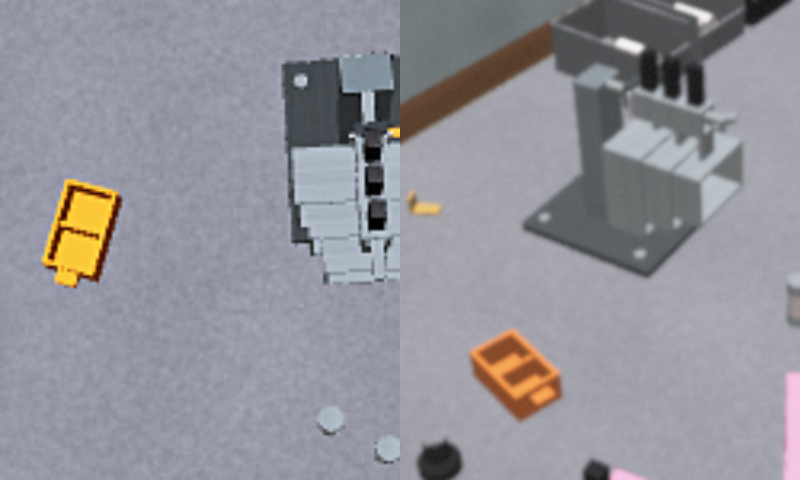

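The final view shows all three pans nested on the bar with their sleeves butted together and the tip clear. The carrier, fuses and boot are where they were.

```bash
python3 -c "
from rig import sign_off
print(sign_off())"
```

```text
the job is handed in; nothing more can be done
None
```

The three pans hang nested and butted on the hook behind the tip, large, then medium, then small; the large pan pushed the plate to its hard end, the highest push force I read was about 13 N, and the job was handed in at about 29 s.

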